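Spring check on a gel-casting levelling table

ROBOT

A 6-joint arm with a two-finger parallel gripper is mounted at the origin on the work surface. World frame = base frame: x ahead of the robot, y to its left, z up, the work surface at z = 0. Lengths are in mm, angles in rad, forces in N, time in s.
With the tool pointing down it reaches from about 275 to 1000 mm from the base axis. Payload 8.4 kg.
Tool frame: the origin (TCP) lies at the very end of the fingers, on their centre line; the grasp point (between the pads) lies 19 mm behind it; y points along the fingers, x is the direction in which the jaws open and shut, and the axes are right-handed (so a half turn about y gives the same grasp; the last joint's range is limited). The gripper opens to 85 mm and grips with 20 to 120 N. Pads are 22 mm wide; open, the fingers measure 114 mm over their backs; the gripper's body (76 mm by 85 mm) begins 54 mm behind the grasp point. The pads swing forward as they close: fully open they stand 13 mm farther back than shut.
Start: joints at [1.166, 0.353, 1.633, -0, 1.155, -0.002], TCP at [244.996, 574.982, 231.281] pointing down, gripper open.
Joint ranges: [-2.63, 2.63], [-0.92, 2.1], [0.06, 2.66], [-1.3, 4.44], [0, 2.69], [-3.02, 3.02]. Speed limits (rad/s): [2.22, 2.22, 2.79, 3.14, 3.14, 3.14].

INTERFACE

Orientations are given as [roll, pitch, yaw] about the fixed x, y, z axes, in that order (R = Rz(yaw) Ry(pitch) Rx(roll)).
In Python, from rig import r gives the robot as it stands.
- The arm moves only by the tool servo_tool, never from a script. Its argument "motion" is a list of rows, each a list of 7 numbers: the opening, from -1 (shut) to 1 (fully open), then the shift along the tool's x, y, z in m, then the turn, a rotation vector about the tool's x, y, z in units of 10 degrees (1.0 is 10 degrees). A call has 1 to 12 rows; each row is the pose to reach, as a shift and turn from the pose commanded when the call began, along the tool's axes at that moment; what a row does not reach only later rows make up. A row lasts 1/8 s, in which the tool goes at most 62.5 mm and 10.7 degrees, less where a joint would pass 70% of its speed; a pose out of reach is approached as far as the arm can. A call with a gripper value outside its range is refused whole. The fingers move at their own pace and stop on an object; "grip_force" is the grip in N (left out, the last holds). Time passes only in rows, so rows that repeat a pose let the fingers close. It gives the time, the measured TCP pose, the force and the opening at its end, in the units of the state.
- r.sense(): the state, without advancing time (a new reading comes with each control period).
- r.grab_frame(name): name is "scene" or "top" or "wrist"; returns the picture (420x560x3 uint8, red, green, blue); there is no depth.
- r.calibration(name): a dict with "fx", "fy", "cx", "cy" (pixels), "distortion" ([k1, k2, p1, p2, k3] as OpenCV has them; the pictures are not rectified), "R" (3x3) and "t" (3): a world point X has camera coordinates R X + t; the wrist camera has in their place "mount" (4x4, takes a point from camera to tool coordinates, whose origin is the TCP and whose axes are the tool frame's). Camera axes: x right, y down, z forward; pixel columns grow to the right and rows downward; lengths in mm; the calibration is good to about 2 mm. A picture is of the moment at which its call begins: read the wrist's pose just before it. calibration takes no time and is no camera call.
- r.sign_off(): hands the job in, once; it reports no verdict.
The state is a dict: "clock": time; "qpos": joint angles; "qvel": joint speeds; "joint_efforts": joint torques, N m; "eef_pos": TCP position; "tcp_rot": TCP orientation; "contact_force": force on the tool from outside, world axes, zero at the start; "wrist_torque": the same for the moment, N m; "opening": opening from 0.0 (shut) to 1.0 (fully open).
Only numpy, scipy, OpenCV 4.12 (cv2) and the standard library are available. Lean on these libraries where they do the work, as an engineer would, in place of code of your own. Each camera call takes 0.05 s, during which the arm holds its last target. There are 200 camera calls.

TASK

Do the spring check on the gel-casting levelling table: with a fingertip press down the red pad on its sprung corner until the black needle of the tilt gauge stands at the red tab on the scale, keep it there for a good second without running on past the tab, then release the corner so that the plate comes back up and the needle returns to zero. Nothing is gripped or lifted: leave the casting tray standing on the plate, the red tab, and everything else on the bench as they are.

Things in the scene. Friction and masses are not known exactly. Their poses are not given: they have to be found in the camera images.
- levelling: Gel-casting levelling table, fixed: blue base 230 x 230 mm (top 35 mm above the bench) under an aluminium tilt plate 200 x 200 x 10 mm (top 70 mm above the bench). Origin: bench level, under the middle of both; x, y along the plate's sides. Stands left or right, yaw varies. Brass screw heads 21 mm above the plate on its (-x,+y) and (+x,-y) corners: the plate rocks about the line through them.
- pad_top (a point): Middle of the top of the red pad to press: a disc 32 mm across, 6 mm high, on the plate's (-x,-y) corner at x = -83, y = -83 mm in the levelling table's frame; top 76 mm above the bench at rest. A spring holds the corner up: about 4 N starts it, then 0.5 N more per mm (some damping: press slower than 30 mm/s). Moves nearly straight down, stop at 19 mm.
- tilt_plate (a joint): Tilt of the plate in rad: 0 at rest, growing as the red pad is pressed down, 0.16 at the stop. Pad travel = 117 mm x this angle. The spring brings it back to 0.
- gauge: Tilt gauge on the +x side of the levelling table: white plate 134 x 130 mm, arc of black ticks, green tick at zero, facing the table's +x and leaning back 0.6 rad. Origin: needle pivot, 88 mm above the bench at x = 150, y = 60 mm in the levelling table's frame; x out of the face, z up the face. The plate reaches 118 mm up from the pivot, 190 mm above the bench.
- needle (a joint): Angle in rad of the black needle (85 mm long): 0 at the green zero tick, which lies 0.5 rad to the right of straight up the face; grows anticlockwise (looking at the face) as the pad goes down. Geared to the plate: needle angle = 6 x tilt of the plate, so 1 mm of pad travel turns it 0.051 rad, 4.4 mm at its point.
- limit_tab (a joint): Angle in rad of the red tab from zero on the same scale, anticlockwise like the needle's: the needle stands at the middle of the tab when needle equals this value. Set beforehand between 0.36 and 0.74 (7 to 15 mm of pad travel); not to be moved.
- needle_tip (a point): Point of the black needle, 85 mm from its pivot.
- tab_mark (a point): Middle of the red tab, 85 mm from the needle's pivot; the tab, 17 mm wide, 28 mm high, slides on an arc slot of the scale. Its z axis points out along the scale's radius, its y axis along the scale towards zero: the needle's point comes from positive y, is at the mark at y = 0 and past it at negative y.
- tray: Gel-casting tray, loose, standing on the middle of the tilt plate: clear floor 75 x 100 mm, amber side walls, 24 mm high, with a white comb across it reaching 42 mm above the plate. Origin: centre of its underside. Bystander.
- gel_unit: Blue electrophoresis unit, fixed, 240 x 160 mm, 96 mm high, on the other side of the bench. Origin: centre of its underside, long side along its x.
- rack_right: Orange micro-tube rack, loose, 200 x 105 x 30 mm (tubes to 44 mm), right side. Origin: centre of its underside. Bystander.
- rack_left: Orange micro-tube rack, loose, 200 x 105 x 30 mm (tubes to 44 mm), left side. Origin: centre of its underside. Bystander.
- tip_box: White pipette-tip box with yellow insert and open clear cover, loose, 85 x 122 mm, 100 mm high, near the right edge. Origin: centre of its underside. Bystander.
- waste_tub: Pale blue open tub, loose, 110 mm across, 115 mm high, at the left. Origin: centre of its underside. Bystander.
- pipette: Micropipette lying on the bench near the robot, loose, about 260 mm long, 27 mm high. Origin: at bench level near its middle. Bystander.
- pen: Black pen lying on the bench near the robot, loose, 140 mm long, 9 mm thick. Origin: its middle, at bench level. Bystander.

How it is judged (in metres and radians):
On the way:
1. the red pad is pressed by the fingers and the needle's point stands within the width of the red tab (9 mm either side of its middle) for 0.7 s (contact force between the fingers and pad above 1.5 N and y of needle_tip in the frame of tab_mark between -0.009 and 0.009 m), for 0.7 s.
At the end, for the whole second after the job is handed in: The corner is released and the needle is back at zero (within 0.07 rad, 6 mm at its point) and still; the casting tray still stands flat and at rest on the middle of the plate (within 20 mm of the centre along each side) (value of joint needle below 0.07 rad and velocity of joint needle between -0.1 and 0.1 rad/s and x of tray in the frame of levelling between -0.02 and 0.02 m and y of tray in the frame of levelling between -0.02 and 0.02 m and angle between tray's own z axis and vertical below 0.05 rad and z of tray in the frame of levelling between 0.066 and 0.074 m and linear speed of tray below 0.02 m/s); the robot touches nothing.
It fails at once if the needle runs past the tab: more than 16 mm beyond the middle of the tab (about 7 mm beyond its edge) (y of needle_tip in the frame of tab_mark below -0.016 m).
It fails at once if the red tab is moved (distance of tab_mark from where it was at the start of the episode above 0.006 m).
It fails at once if the tilt gauge is struck or leaned on (over 5 N) (contact force between any of the fingers, the arm and gauge above 5 N).
It fails at once if the casting tray is shifted by more than 12 mm, lifted or tipped (distance of tray from where it was at the start of the episode above 0.012 m or z of tray in the frame of levelling above 0.085 m or angle between tray's own z axis and vertical above 0.3 rad).
It fails at once if another loose thing on the bench (rack, tip box, tub, pipette, pen) is moved by more than 25 mm or lifted (distance of any of rack_right, rack_left, tip_box, waste_tub, pipette, pen from where it was at the start of the episode above 0.025 m).
It also fails if it takes over 42 s, if anything falls off the work surface, if the arm or the gripper's body presses on something with over 40 N, if the wrist force passes 120 N, or if a joint passes its speed limit or range.

## Working session

There is one attempt and no reset: what is moved stays moved. The work goes in short steps, Python scripts to look and compute and a tool call to move; the robot and the scene stay as the last step left them, time stands still between calls to the robot, and variables do not carry over. Pictures are saved under pics/ and viewed, on a budget of 10 in all, crops included, one or two more only if the job needs it, and the job is handed in when it is done.

Besides the shell and the picture viewer there is one more tool, called by a JSON object that holds its "op" and its "data", one argument or row to a line. servo_tool: Moves the arm, as the interface text tells. Its arguments: {"type":"object","properties":{"motion":{"type":"array","items":{"type":"array","items":{"type":"number"}}},"grip_force":{"type":"number"}},"required":["motion"]}

```bash
mkdir -p pics; ls; python3 - <<'E'
from rig import r
import cv2,numpy as np
s=r.sense();print(s)
a=r.grab_frame("scene");b=r.grab_frame("top")
for n in("scene","top"):
    c=r.calibration(n);print(n,c)
cv2.imwrite("pics/scene0.png",a[:,:,::-1]);cv2.imwrite("pics/top0.png",b[:,:,::-1])
E
```

```text
pics
{'clock': 0.0, 'qpos': array([ 1.16557651e+00,  3.53660432e-01,  1.63412787e+00, -2.31186671e-05,
        1.15518637e+00, -2.40142679e-03]), 'qvel': array([-0.00159546, -0.00092584, -0.00078482,  0.00029817,  0.00098584,
        0.00053757]), 'joint_efforts': array([-1.37446295e-04, -6.05249763e+01, -3.42074847e+01, -1.01812143e-04,
        9.42165032e-03,  4.08831710e-06]), 'eef_pos': array([244.83070224, 574.54105662, 230.55668532]), 'tcp_rot': array([-1.57081415e+00,  1.38206473e-03,  1.16798727e+00]), 'contact_force': array([-0.02111773, -0.00513806,  0.20814231]), 'wrist_torque': array([-0.03370317, -0.01309645,  0.0155495 ]), 'opening': 0.9964667912500675}
scene {'fx': 391.1839822517693, 'fy': 391.1839822517693, 'cx': 277.77193744270204, 'cy': 215.3240387119905, 'distortion': array([-0.0908188,  0.       ,  0.       ,  0.       ,  0.       ]), 'R': array([[-0.62558429,  0.78002371,  0.01439838],
       [ 0.60022103,  0.49300719, -0.62982428],
       [-0.49837637, -0.38536596, -0.77660419]]), 't': array([ 353.88769094, -237.6842119 , 1446.70704349])}
top {'fx': 506.18214077777856, 'fy': 506.18214077777856, 'cx': 285.7572397116121, 'cy': 209.77945761496312, 'distortion': array([-0.12740164,  0.        ,  0.        ,  0.        ,  0.        ]), 'R': array([[-0.01255076, -0.99989151,  0.00771043],
       [-0.99367645,  0.01161156, -0.11167935],
       [ 0.11157771, -0.00906334, -0.99371438]]), 't': array([ -12.50471715,  559.27644185, 1787.01667585])}
```

View pics/scene0.png

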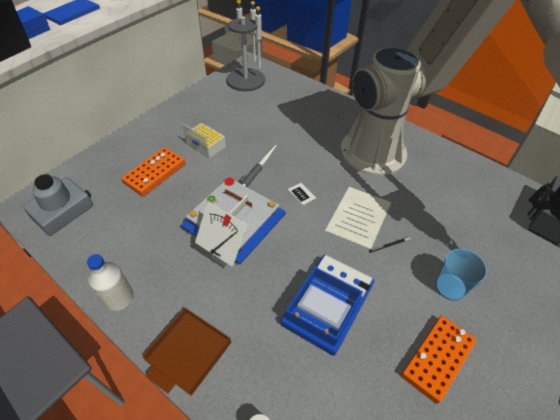

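View pics/top0.png

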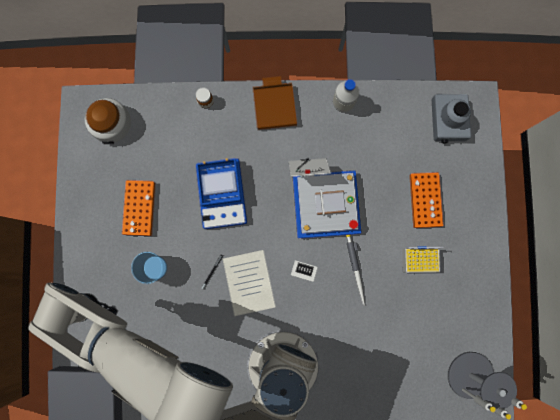

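```bash
cat > h.py <<'E'
from rig import r
import cv2,numpy as np
def ray(n,px):
    c=r.calibration(n);K=np.array([[c['fx'],0,c['cx']],[0,c['fy'],c['cy']],[0,0,1]])
    u=cv2.undistortPoints(np.array(px,float).reshape(-1,1,2),K,c['distortion'])[:,0]
    d=np.c_[u,np.ones(len(u))]@c['R'];return -c['R'].T@c['t'],d
def onplane(n,px,p0,nrm):
    o,d=ray(n,px);s=((np.array(p0)-o)@nrm)/(d@nrm);return o+d*s[:,None]
def blobs(img,lo,hi,roi,amin=4):
    x0,y0,x1,y1=roi;h=cv2.cvtColor(img[y0:y1,x0:x1],cv2.COLOR_RGB2HSV)
    if lo[0]>hi[0]: m=cv2.inRange(h,(0,lo[1],lo[2]),(hi[0],255,255))|cv2.inRange(h,lo,(180,255,255))
    else: m=cv2.inRange(h,lo,hi)
    n,_,st,ce=cv2.connectedComponentsWithStats(m)
    return [(int(st[i,4]),*np.round(ce[i]+[x0,y0],2)) for i in range(1,n) if st[i,4]>=amin]
E
python3 - <<'E'
from h import *
a=cv2.imread("pics/scene0.png")[:,:,::-1];b=cv2.imread("pics/top0.png")[:,:,::-1]
red=((172,130,80),(6,255,255));br=((10,70,90),(30,255,255))
Z=[0,0,1.]
for n,im,roi in(("top",b,(285,150,370,245)),("scene",a,(175,170,290,270))):
    for nm,c,z in(("red",red,76),("brass",br,91)):
        for k in blobs(im,*c,roi): print(n,nm,k,onplane(n,[k[1:]],[0,0,z],Z).round(1))
h=cv2.cvtColor(b[150:245,285:370],cv2.COLOR_RGB2HSV);m=cv2.inRange(h,(105,150,60),(125,255,255))
pts=np.argwhere(m)[:,::-1]+[285,150]
w=onplane("top",pts,[0,0,35],Z)[:,:2].astype(np.float32);print("base",cv2.minAreaRect(w))
cv2.imwrite("pics/c.png",np.hstack([cv2.resize(a[180:265,175:290,::-1],None,fx=3.4,fy=3.4,interpolation=2),cv2.resize(b[155:240,287:367,::-1],None,fx=3.4,fy=3.4,interpolation=2)]))
E
```

```text
top red (17, np.float64(307.12), np.float64(171.41)) [[689.8 -96.2  76. ]]
top red (60, np.float64(353.05), np.float64(223.95)) [[ 501.3 -254.1   76. ]]
top brass (22, np.float64(349.09), np.float64(177.09)) [[ 665.3 -242.6   91. ]]
top brass (22, np.float64(332.59), np.float64(191.68)) [[ 614.1 -183.2   91. ]]
top brass (4, np.float64(317.5), np.float64(193.0)) [[ 610.  -130.3   91. ]]
top brass (4, np.float64(346.75), np.float64(200.5)) [[ 582.5 -232.1   91. ]]
top brass (5, np.float64(351.4), np.float64(202.2)) [[ 576.3 -248.2   91. ]]
top brass (32, np.float64(334.22), np.float64(211.81)) [[ 543.3 -187.2   91. ]]
top brass (6, np.float64(319.17), np.float64(213.33)) [[ 538.6 -134.7   91. ]]
top brass (26, np.float64(306.23), np.float64(227.31)) [[490.5 -88.9  91. ]]
top brass (9, np.float64(347.78), np.float64(235.44)) [[ 460.4 -232.5   91. ]]
scene red (55, np.float64(228.84), np.float64(180.96)) [[ 501.2 -251.5   76. ]]
scene red (55, np.float64(226.31), np.float64(219.89)) [[ 620.5 -149.3   76. ]]
scene brass (6, np.float64(175.67), np.float64(170.67)) [[ 585.5 -403.7   91. ]]
scene brass (33, np.float64(233.58), np.float64(194.3)) [[ 542.7 -191.1   91. ]]
scene brass (5, np.float64(228.0), np.float64(193.8)) [[ 551.9 -205.6   91. ]]
scene brass (15, np.float64(211.93), np.float64(200.6)) [[ 602.2 -223.8   91. ]]
scene brass (12, np.float64(249.25), np.float64(202.75)) [[ 538.  -132.3   91. ]]
scene brass (34, np.float64(271.29), np.float64(203.5)) [[498.8 -79.9  91. ]]
scene brass (35, np.float64(192.66), np.float64(213.29)) [[ 672.7 -232.6   91. ]]
base ((579.2737426757812, -166.29006958007812), (229.74154663085938, 228.05560302734375), 3.6463687419891357)
```

View pics/c.png

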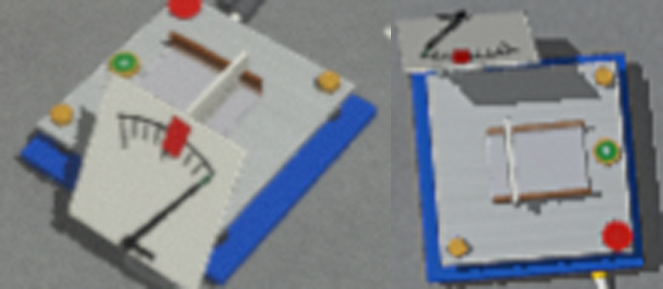

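```bash
cat >> h.py <<'E'
YAW=0.064;C=np.array([579.,-165,0])
Rl=np.array([[np.cos(YAW),-np.sin(YAW),0],[np.sin(YAW),np.cos(YAW),0],[0,0,1]])
Rg=Rl@np.array([[np.cos(.6),0,-np.sin(.6)],[0,1,0],[np.sin(.6),0,np.cos(.6)]])
G=C+Rl@[150,60,88]
def gauge(px,off=3):
    p=(onplane("scene",px,G+Rg[:,0]*off,Rg[:,0])-G)@Rg
    return np.hypot(p[:,1],p[:,2]),0.5-np.arctan2(p[:,1],p[:,2]),p
def look(name,show=True):
    a=r.grab_frame("scene");cv2.imwrite("pics/%s.png"%name,cv2.resize(a[190:265,180:255,::-1],None,fx=7,fy=7,interpolation=2))
    k=[q for q in blobs(a,(172,130,80),(6,255,255),(195,205,250,245))];
    print("tab",k,gauge([q[1:] for q in k])[:2] if k else '')
    g=cv2.cvtColor(a,cv2.COLOR_RGB2GRAY);pv=1
    # dark score along radii 20..60 mm of face
    c=r.calibration("scene");K=np.array([[c['fx'],0,c['cx']],[0,c['fy'],c['cy']],[0,0,1]])
    th=np.arange(-.3,1.2,.01);rr=np.arange(15,58,2.)
    T,R_=np.meshgrid(th,rr,indexing='ij');A=.5-T
    P=G+np.stack([0*T+4,R_*np.sin(A),R_*np.cos(A)],-1).reshape(-1,3)@Rg.T
    uv=cv2.projectPoints(P,cv2.Rodrigues(c['R'])[0],c['t'],K,c['distortion'])[0].reshape(*T.shape,2).astype(np.float32)
    v=cv2.remap(g,uv[...,0],uv[...,1],1).mean(1);w=np.clip(np.median(v)-v-10,0,None);i=v.argmin()
    s=slice(max(0,i-15),i+16);print("needle",round(float((w[s]*th[s]).sum()/w[s].sum()),3),"min",th[i].round(2),v.min(),np.median(v))
    print({k:np.round(x,3) for k,x in r.sense().items() if k in("clock","eef_pos","tcp_rot","contact_force","opening")})
E
python3 - <<'E'
from h import *
from scipy.spatial.transform import Rotation as S
print(G); look("g0")
s=r.sense();R=S.from_euler('xyz',s['tcp_rot']).as_matrix()
print(R.round(3),(R.T@(np.array([501,-253,200])-s['eef_pos'])).round(1))
print(gauge([[175+128/3.4,180+243/3.4],[175+208/3.4,180+180/3.4]]))
E
```

```text
[724.85552575 -95.52939032  88.        ]
tab [(55, np.float64(226.31), np.float64(219.89))] (array([100.2057676]), array([0.41354911]))
needle 0.01 min 0.01 68.63636363636364 186.4318181818182
{'clock': np.float64(0.15), 'eef_pos': array([244.855, 574.678, 230.749]), 'tcp_rot': array([-1.571e+00,  1.000e-03,  1.168e+00]), 'contact_force': array([-0.05 ,  0.719, -0.204]), 'opening': np.float64(0.999)}
[[ 0.392 -0.    -0.92 ]
 [ 0.92  -0.001  0.392]
 [-0.001 -1.     0.   ]] [-661.    31.4 -560.1]
(array([ 3.02796537, 95.25756646]), array([ 3.38902136, -0.03166134]), array([[ 3.        , -0.75667189, -2.93189733],
       [ 3.        , 48.29235285, 82.10878531]]))
```

View pics/g0.png

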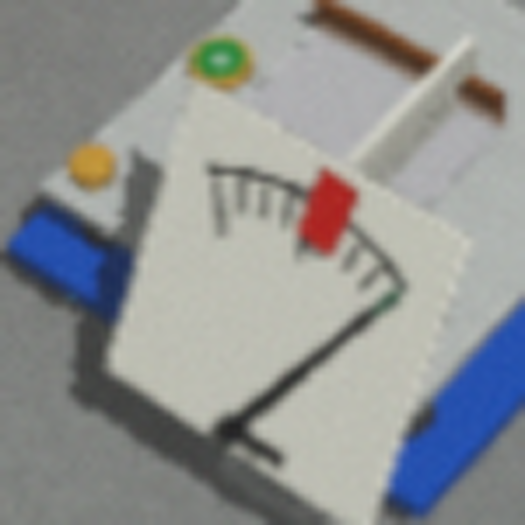

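{"op": "servo_tool", "data": {
  "motion": [
    [-1,-0.042,0.002,-0.036,0,0.6,0],
    [-1,-0.084,0.004,-0.071,0,1.2,0],
    [-1,-0.126,0.006,-0.107,0,1.8,0],
    [-1,-0.168,0.008,-0.142,0,2.4,0],
    [-1,-0.21,0.01,-0.178,0,3.0,0],
    [-1,-0.252,0.012,-0.214,0,3.6,0],
    [-1,-0.294,0.014,-0.249,0,4.2,0],
    [-1,-0.336,0.016,-0.285,0,4.8,0],
    [-1,-0.378,0.018,-0.32,0,5.4,0],
    [-1,-0.42,0.02,-0.356,0,6.0,0],
    [-1,-0.462,0.022,-0.391,0,6.6,0],
    [-1,-0.504,0.024,-0.427,0,7.1,0]
  ]
}}

```text
clock: 1.65
eef_pos: [440.5, -57.9, 207.3]
tcp_rot: [-1.571, -0.0, -0.075]
contact_force: [0.4, 1.1, -0.6]
opening: 0.001
```

```bash
python3 - <<'E'
from h import *
from scipy.spatial.transform import Rotation as S
s=r.sense();R=S.from_euler('xyz',s['tcp_rot']).as_matrix();print(s['eef_pos'],s['tcp_rot'],s['opening'],(R.T@(np.array([501,-253,150])-s['eef_pos'])).round(1))
px=[[226.31,219.89],[180+330/7,190+172/7],[180+316/7,190+250/7],[180+400/7,190+288/7],[180+384/7,190+305/7],[180+211/7,190+168/7]]
for o in(0,3,8,12): q=gauge(px,o);print(o,q[0].round(1),q[1].round(3))
E
```

```text
[440.46461477 -57.91646516 207.30808372] [-1.57067391e+00 -4.05869856e-04 -7.45377189e-02] 0.0009339842782081712 [  74.9   57.3 -190. ]
0 [ 98.6 112.9  82.5  98.7  88.5  99.8] [ 0.429  0.462  0.389 -0.004 -0.016  0.973]
3 [100.2 114.4  84.2 100.8  90.7 100.3] [ 0.414  0.447  0.371 -0.01  -0.023  0.949]
8 [103.  117.   87.2 104.3  94.3 101.3] [ 0.388  0.424  0.343 -0.02  -0.033  0.91 ]
12 [105.2 119.1  89.6 107.1  97.1 102.2] [ 0.369  0.406  0.322 -0.027 -0.04   0.88 ]
```

{"op": "servo_tool", "data": {
  "motion": [
    [-1,0.019,0.014,-0.048,0,0.5,0],
    [-1,0.038,0.028,-0.095,0,1.0,0],
    [-1,0.056,0.042,-0.143,0,1.5,0],
    [-1,0.075,0.057,-0.19,0,2.2,0],
    [-1,0.075,0.08,-0.19,0,2.2,0],
    [-1,0.075,0.107,-0.19,0,2.2,0],
    [-1,0.075,0.107,-0.19,0,2.2,0],
    [-1,0.075,0.107,-0.19,0,2.2,0]
  ]
}}

```text
clock: 2.65
eef_pos: [501.9, -251.0, 101.0]
tcp_rot: [-1.571, -0.001, -0.455]
contact_force: [0.1, -1.0, -0.0]
opening: 0.001
```

```bash
python3 - <<'E'
from h import *
look("g1")
b=r.grab_frame("top");a=r.grab_frame("scene")
f=lambda i,x,y:cv2.resize(i[y-35:y+35,x-35:x+35,::-1],None,fx=5,fy=5,interpolation=2)
cv2.imwrite("pics/n1.png",np.hstack([f(a,229,181),f(b,353,224)]))
E
```

```text
tab [(57, np.float64(226.28), np.float64(219.93))] (array([100.05840109]), array([0.41389376]))
needle 0.01 min 0.01 69.31818181818181 189.4318181818182
{'clock': np.float64(2.7), 'eef_pos': array([ 502.239, -251.072,  101.378]), 'tcp_rot': array([-1.571e+00, -1.000e-03, -4.550e-01]), 'contact_force': array([ 1.119, -0.82 ,  0.947]), 'opening': np.float64(0.001)}
```

View pics/n1.png

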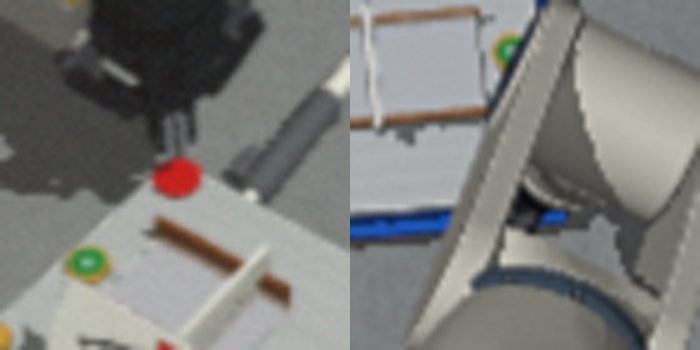

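{"op": "servo_tool", "data": {
  "motion": [
    [-1,0,0.01,0,0,0,0],
    [-1,0,0.018,0,0,0,0],
    [-1,0,0.021,0,0,0,0],
    [-1,0,0.023,0,0,0,0],
    [-1,0,0.025,0,0,0,0],
    [-1,0,0.027,0,0,0,0],
    [-1,0,0.029,0,0,0,0],
    [-1,0,0.03,0,0,0,0],
    [-1,0,0.03,0,0,0,0],
    [-1,0,0.03,0,0,0,0]
  ]
}}

```text
clock: 4.05
eef_pos: [501.2, -251.3, 70.9]
tcp_rot: [-1.572, 0.0, -0.455]
contact_force: [-5.3, -2.3, 8.9]
opening: -0.002
```

```bash
python3 -c "
from h import *
look('g2')"
```

```text
tab [(56, np.float64(226.32), np.float64(219.98))] (array([100.00734533]), array([0.41224979]))
needle 0.301 min 0.3 73.5 187.47727272727275
{'clock': np.float64(4.1), 'eef_pos': array([ 501.254, -251.352,   70.872]), 'tcp_rot': array([-1.572,  0.   , -0.455]), 'contact_force': array([-5.208, -1.737,  8.083]), 'opening': np.float64(0.002)}
```

{"op": "servo_tool", "data": {
  "motion": [
    [-1,0,0.001,0,0,0,0],
    [-1,0,0.002,0,0,0,0],
    [-1,0,0.002,0,0,0,0],
    [-1,0,0.002,0,0,0,0]
  ]
}}

```text
clock: 4.6
eef_pos: [501.2, -251.5, 68.9]
tcp_rot: [-1.572, 0.0, -0.455]
contact_force: [-5.1, -2.6, 8.3]
opening: -0.001
```

```bash
python3 -c "
from h import *
look('g3')"
```

```text
tab [(57, np.float64(226.3), np.float64(220.07))] (array([99.75736875]), array([0.41174913]))
needle 0.405 min 0.4 71.81818181818181 187.20454545454544
{'clock': np.float64(4.65), 'eef_pos': array([ 501.191, -251.492,   68.99 ]), 'tcp_rot': array([-1.572,  0.   , -0.455]), 'contact_force': array([-5.359, -2.162,  8.377]), 'opening': np.float64(-0.003)}
```

View pics/g3.png

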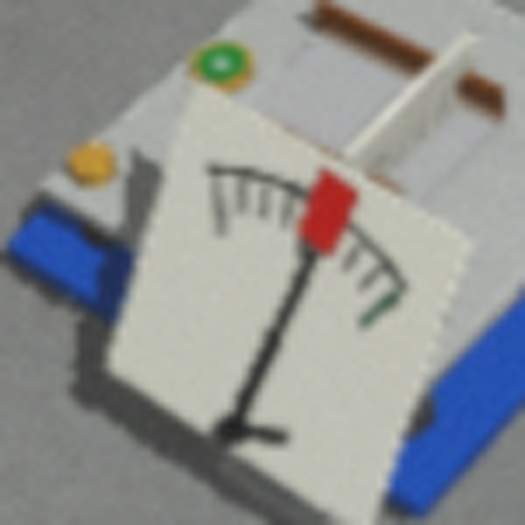

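The needle's point sits at the bottom middle of the red tab, at about (315,250) in the crop. I'll hold it there, then release.

{"op": "servo_tool", "data": {
  "motion": [
    [-1,0,0,0,0,0,0],
    [-1,0,0,0,0,0,0],
    [-1,0,0,0,0,0,0],
    [-1,0,0,0,0,0,0],
    [-1,0,0,0,0,0,0],
    [-1,0,0,0,0,0,0],
    [-1,0,0,0,0,0,0],
    [-1,0,0,0,0,0,0],
    [-1,0,0,0,0,0,0],
    [-1,0,0,0,0,0,0],
    [-1,0,0,0,0,0,0],
    [-1,0,0,0,0,0,0]
  ]
}}

```text
clock: 6.15
eef_pos: [501.2, -251.5, 69.0]
tcp_rot: [-1.572, 0.0, -0.455]
contact_force: [-4.8, -2.3, 8.8]
opening: -0.001
```

```bash
python3 -c "
from h import *
look('g4')"
```

```text
tab [(57, np.float64(226.3), np.float64(220.07))] (array([99.75736875]), array([0.41174913]))
needle 0.405 min 0.4 71.86363636363636 186.9318181818182
{'clock': np.float64(6.2), 'eef_pos': array([ 501.146, -251.466,   68.934]), 'tcp_rot': array([-1.572,  0.   , -0.455]), 'contact_force': array([-5.502, -3.145,  8.459]), 'opening': np.float64(0.001)}
```

{"op": "servo_tool", "data": {
  "motion": [
    [-1,0,-0.002,0,0,0,0],
    [-1,0,-0.004,0,0,0,0],
    [-1,0,-0.006,0,0,0,0],
    [-1,0,-0.008,0,0,0,0],
    [-1,0,-0.011,0,0,0,0],
    [-1,0,-0.02,0,0,0,0],
    [-1,0,-0.04,0,0,0,0],
    [-1,0,-0.06,0,0,0,0],
    [-1,0,-0.08,0,0,0,0],
    [-1,0,-0.08,0,0,0,0],
    [-1,0,-0.08,0,0,0,0],
    [-1,0,-0.08,0,0,0,0]
  ]
}}

```text
clock: 7.7
eef_pos: [501.0, -250.6, 147.4]
tcp_rot: [-1.571, 0.001, -0.455]
contact_force: [0.1, -0.2, -0.2]
opening: 0.001
```

```bash
python3 -c "
from h import *
look('g5')
a=r.grab_frame('scene');cv2.imwrite('pics/end.png',cv2.resize(a[150:270,160:300,::-1],None,fx=5,fy=5,interpolation=2))"
```

```text
tab [(55, np.float64(226.31), np.float64(219.89))] (array([100.2057676]), array([0.41354911]))
needle 0.01 min 0.01 70.13636363636364 190.3409090909091
{'clock': np.float64(7.75), 'eef_pos': array([ 501.073, -250.65 ,  147.423]), 'tcp_rot': array([-1.571e+00,  1.000e-03, -4.550e-01]), 'contact_force': array([0.037, 0.522, 0.54 ]), 'opening': np.float64(-0.005)}
```

View pics/end.png

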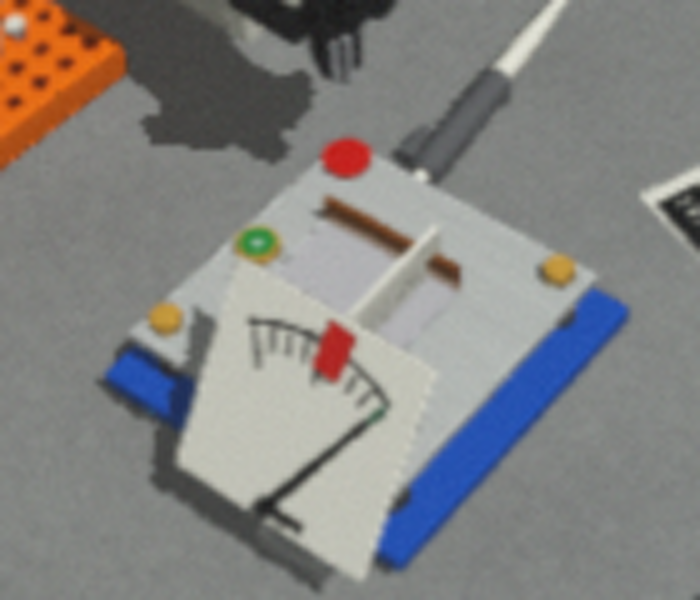

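The needle is back on the green tick at about (380,412). The tab and tray are unchanged, and the fingers are clear above the pad at about (340,60).

```bash
python3 -c "
from rig import r
print(r.sign_off())"
```

```text
the job is handed in; nothing more can be done
None
```

The spring check is done and handed in at about 7.8 s on the robot's clock; sign-off gave no verdict.

- **Press:** I pressed the red pad with closed fingertips, about 7.5 mm down. The needle read 0.405 rad against the tab at about 0.41. I held it there for at least 1.5 s with about 8.5 N vertical force on the tool, and the needle read 0.405 again at the end of the hold.
- **Release:** I eased the pad up and raised the tool to about 70 mm above it. The needle read 0.01, the same as before the press, and the contact force was about zero. The tab was in its starting position and, in the last picture, the tray looked undisturbed.
- **Disagreement:** The tab's visible centre measured about 100 mm from the pivot, not the stated 85 mm. The likely reason is that the 85 mm mark lies at the tab's lower end. The tab angle also varied from 0.37 to 0.45 along its height, probably from parallax. A close-up picture showed the needle's point at the middle of the tab's lower end, so I held there.

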